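# Hang the spare transmitter coil and close the keeper

## Robot

A 6-joint arm with a two-finger parallel gripper is mounted at the origin on the work surface. World frame = base frame: x ahead of the robot, y to its left, z up, the work surface at z = 0. Lengths are in mm, angles in degrees, forces in N, time in s.
With the tool pointing down it reaches from about 350 to 775 mm from the base axis. Payload 5.5 kg.
Tool frame: the origin (TCP) lies midway between the tips of the shut fingers; the grasp point (between the pads) lies 19 mm behind it; z points along the fingers, y is the line along which they close (so a half turn about z gives the same grasp; the last joint's range is limited). The gripper opens to 85 mm and grips with 20 to 120 N. Pads are 22 mm wide; open, the fingers measure 114 mm over their backs; the gripper's body (76 mm by 85 mm) begins 54 mm behind the grasp point. The pads swing forward as they close: fully open they stand 13 mm farther back than shut.
Start: joints at [64.194, 17.945, 2.641, 74.691, 0, 82.002], TCP at [175.872, 547.486, 231.323] pointing down, gripper open.
Joint ranges: [-158.12, 158.12], [-49.38, 96.58], [-58.88, 72.47], [-126.05, 133.96], [-84.25, 85.87], [-180, 180]. Speed limits (degrees/s): [147.25, 147.25, 180, 180, 180, 180].

## Interface

Orientations are given as [roll, pitch, yaw] about the fixed x, y, z axes, in that order (R = Rz(yaw) Ry(pitch) Rx(roll)).
In Python, from rig import manip gives the robot as it stands.
- The arm moves only by the shell command python3 -m creep 'ROWS' [FORCE]. ROWS is JSON, a list of rows, each a list of 7 numbers: the shift along the tool's x, y, z in cm, then the turn, a rotation vector about the tool's x, y, z in degrees, then the closure, from 0 (fully open) to 1 (shut). A call has 1 to 12 rows; each row is the pose to reach, as a shift and turn from the pose commanded when the call began, along the tool's axes at that moment; what a row does not reach only later rows make up. A row lasts 1/8 s, in which the tool goes at most 62.5 mm and 10.7 degrees, less where a joint would pass 70% of its speed; a pose out of reach is approached as far as the arm can. A call with a gripper value outside its range is refused whole. The fingers move at their own pace and stop on an object; FORCE is the grip in N (left out, the last holds). Time passes only in rows, so rows that repeat a pose let the fingers close. It gives the time, the measured TCP pose, the force, the opening and the grip force at its end, in the units of the state.
- manip.state(): the state, without advancing time (a new reading comes with each control period).
- manip.get_image(name): name is "side" or "top"; returns the picture (480x640x3 uint8, blue, green, red); there is no depth.
- manip.camera_model(name): a dict with "mtx" (3x3 intrinsics, pixels), "R" (3x3) and "t" (3): a world point X has camera coordinates R X + t. Camera axes: x right, y down, z forward; pixel columns grow to the right and rows downward; lengths in mm; the calibration is good to about 2 mm. A picture is of the moment at which its call begins. camera_model takes no time and is no camera call.
- manip.hand_in(): hands the job in; it is judged then, once.
The state is a dict: "time": time; "joint_pos": joint angles; "joint_velocities": joint speeds; "tau": joint torques, N m; "tool_pos": TCP position; "tool_rot": TCP orientation; "ft_force": force on the tool from outside, world axes, zero at the start; "ft_torque": the same for the moment, N m; "finger_gap": opening from 0.0 (shut) to 1.0 (fully open); "gripper_force": force on a finger pad.
Only numpy, scipy, OpenCV 4.12 (cv2) and the standard library are available. Lean on these libraries where they do the work, as an engineer would, in place of code of your own. Each camera call takes 0.05 s, during which the arm holds its last target. There are 200 camera calls.

## Task

Stow the spare coil for transport: pick it up by its wooden carrying bar, bring the bar sideways into the two open hooks of the steel hanger and lower it so that it hangs free, settled right down in both throats. When you have let go of it, swing the hanger's brass keeper arm fully shut across the front of the hooks. Do not shift or knock over the other things on the shelf.

Things in the scene. Friction and masses are not known exactly. Their poses are not given: they have to be found in the camera images.
- coil: Loose spare coil, 0.2 to 0.45 kg, standing upright, 50 (x) by 144 (y) by 110 (z) mm, same from front and back; origin: centre of its underside. Black cheeks 10 mm thick at y = -67 and +67 mm (50 mm deep up to z = 55, above that 14 mm). Between them a copper winding, 41 mm diameter, axis along y, 30 mm up, and along the top a wooden carrying bar.
- coil_bar (a point): Middle of the coil's carrying bar, 103 mm above its feet, the place to grip it (fingers closing along the coil's x). The bar runs along the coil's y, 144 mm long, 14 by 14 mm in section, underside at 96 mm, top at 110 mm. The window between bar and winding is 124 mm wide and 45 mm high.
- hanger: Fixed steel hanger, 216 mm high. Origin: on the shelf below the middle of the throats, z up; -x is its open front, y the line of its two hooks. Hooks: flat, 10 mm thick, at y = -45 and +45 mm, on posts 12 mm deep at x = +45 mm. Between them 80 mm are free for fingers (a tie bar at x = 45, z = 100 mm). Hung, the coil's origin is 74 mm above this origin, its y along the hanger's y.
- throat (a point): Middle between the two hooks on the level of the throat floors, 170 mm above the hanger's origin, axes as the hanger. Each hook is a C open to -x: lip 14 mm high from x = -21 to -13 mm, back face at x = +13 mm, roof underside 40 mm and top 46 mm above the floor, roof front at x = -21 mm. The bar enters along +x through the 26 mm gap between lip and roof, then goes down behind the lips.
- gate (a joint): Brass keeper arm of the hanger, 10 mm square, 168 mm long, swinging level 197 mm up about an upright hinge; rad. 0 = fully shut on its own stop, lying along the hanger's -y across the hooks' front; starts at 1.6 to 2.1, swung out of the coil's way; limit 2.3. At q it points along (-sin q, -cos q) in the hanger's x, y. Friction of 0.05 N m holds it; no spring.
- gate_hinge (a point): Hinge of the keeper arm, at x = -45, y = +105, z = 197 mm in the hanger's frame, on a round post of 7 mm radius.
- gate_knob (a point): On the axis of the upright round black peg on the keeper arm, 150 mm from the hinge: 14 mm diameter, from the arm's top (202 mm above the shelf) up to 253 mm; this point is 240 mm above the shelf and good to grip.
- meter: Grey steel meter case, 90 by 100 by 85 mm, loose bystander. Origin: centre of the underside.
- valve: Spare amber glass valve on a dark base, 48 mm diameter, 90 mm tall, standing, loose bystander. Origin: centre of the underside.
- plug: Brass plug, 26 mm diameter, 55 mm tall, standing, loose bystander. Origin: centre of the underside.
- bobbin: Small copper bobbin with two black flanges, 52 mm diameter, 38 mm high, no carrying bar, loose bystander. Origin: centre of the underside.
- driver: Screwdriver lying on the shelf, loose bystander.
- mug: White enamel mug, 76 mm diameter, 85 mm tall, loose bystander. Origin: centre of the underside.
Mind the look-alikes: they are no part of the job. There is more than one size of the coil; the job needs the larger.

How it is judged:
By the outcome, as a careful person would: the job done as asked, in the order asked, and still so for the second after the job is handed in, with the robot touching nothing.
It also fails if it takes over 64 s, if anything falls off the work surface, if the arm or the gripper's body presses on something with over 40 N, if the wrist force passes 120 N, or if a joint passes its speed limit or range.

## Working session

There is one attempt and no reset: what is moved stays moved. The work goes in short steps, Python scripts to look and compute and a shell command to move; the robot and the scene stay as the last step left them, time stands still between calls to the robot, and variables do not carry over. Pictures are saved under pics/ and viewed, at most 10 in all, crops included, and the job is handed in when it is done.

```bash
mkdir -p pics; ls; python3 - <<'E'
from rig import manip
import cv2,numpy as np
for n in("side","top"):
    cv2.imwrite(f"pics/{n}0.png",manip.get_image(n)); c=manip.camera_model(n)
    R=np.array(c["R"]);t=np.array(c["t"]);print(n,np.round(c["mtx"],1).tolist(),(-R.T@t).round(),R.round(3).tolist())
print(manip.state())
E
```

```text
pics
side [[580.1, 0.0, 325.2], [0.0, 580.1, 237.4], [0.0, 0.0, 1.0]] [  336. -1106.   903.] [[0.996, -0.094, -0.004], [-0.056, -0.562, -0.825], [0.075, 0.822, -0.565]]
top [[437.7, 0.0, 319.7], [0.0, 437.7, 242.5], [0.0, 0.0, 1.0]] [ 363.  -31. 1093.] [[0.023, -1.0, -0.018], [-0.994, -0.021, -0.109], [0.109, 0.021, -0.994]]
{'time': 0.1, 'joint_pos': array([6.41952243e+01, 1.79861092e+01, 2.58476157e+00, 7.46904504e+01,
       1.81536358e-03, 8.20007583e+01]), 'joint_velocities': array([-0.08725111, -0.15953923,  0.14730956,  0.03051972,  0.2066019 ,
        0.08877199]), 'tau': array([ 3.14981793e-03, -4.81724668e+01,  2.99243170e+01,  1.27547648e-02,
       -8.79169829e-05,  1.25058295e-05]), 'tool_pos': array([175.64084836, 547.05383092, 230.51104134]), 'tool_rot': array([-1.79909348e+02, -1.45723099e-02,  1.62194453e+02]), 'ft_force': array([0.66341963, 0.36195342, 0.14240208]), 'ft_torque': array([-0.01747471,  0.01027059,  0.00276373]), 'gripper_force': 0.0, 'finger_gap': 0.9999536220010037}
```

View pics/side0.png

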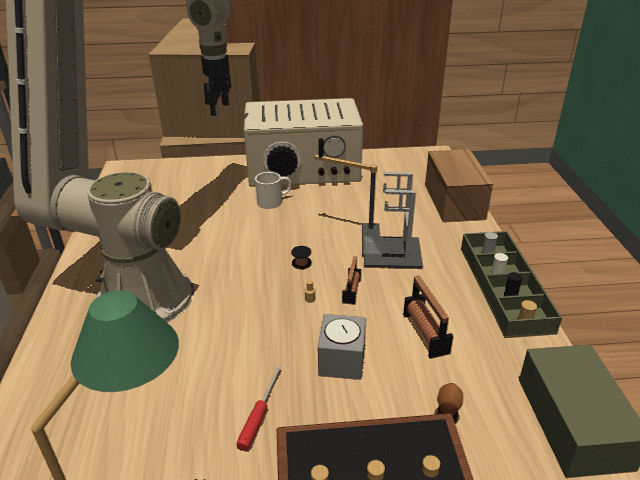

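View pics/top0.png

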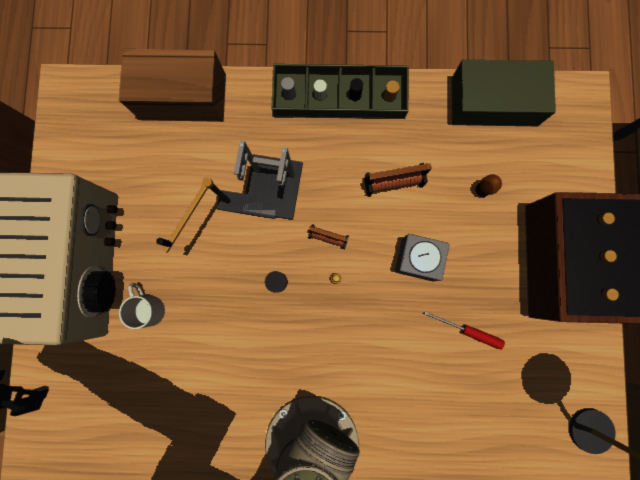

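The side view shows the hanger at about (390,220), its keeper running from (375,168) to (318,157), and the large coil at about (428,317). In the top view the hanger is at about (265,175), the knob at (165,242), the hinge at (208,182) and the large coil's bar runs from (365,180) to (430,168). The small look-alike is at (328,237). I'll zoom in next.

```bash
cat > h.py <<'E'
import numpy as np,cv2
from rig import manip
def cam(n):
    c=manip.camera_model(n);return [np.array(c[k]) for k in("mtx","R","t")]
def ray(n,p):
    K,R,t=cam(n);d=R.T@np.linalg.solve(K,[p[0],p[1],1.]);return -R.T@t,d
def onz(n,p,z):
    o,d=ray(n,p);return o+d*(z-o[2])/d[2]
def tri(a,b):
    (o1,d1),(o2,d2)=ray("top",a),ray("side",b)
    s=np.linalg.lstsq(np.c_[d1,-d2],o2-o1,rcond=None)[0];p,q=o1+s[0]*d1,o2+s[1]*d2
    return (p+q)/2,np.linalg.norm(p-q)
def proj(n,X):
    K,R,t=cam(n);v=K@(R@np.array(X,float)+t);return v[:2]/v[2]
E
python3 - <<'E'
import cv2
t=cv2.imread("pics/top0.png");s=cv2.imread("pics/side0.png")
cv2.imwrite("pics/tc.png",cv2.resize(t[130:260,150:440],(0,0),fx=2.75,fy=2.75,interpolation=cv2.INTER_CUBIC))
cv2.imwrite("pics/sc.png",cv2.resize(s[145:365,300:470],(0,0),fx=2.7,fy=2.7,interpolation=cv2.INTER_CUBIC))
E
```

```text
(no output)
```

View pics/tc.png

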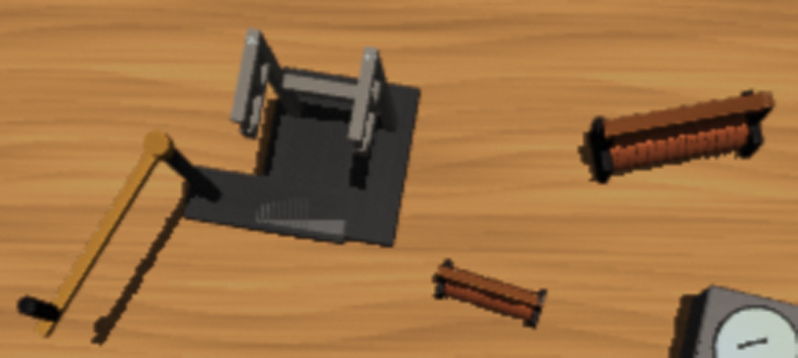

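View pics/sc.png

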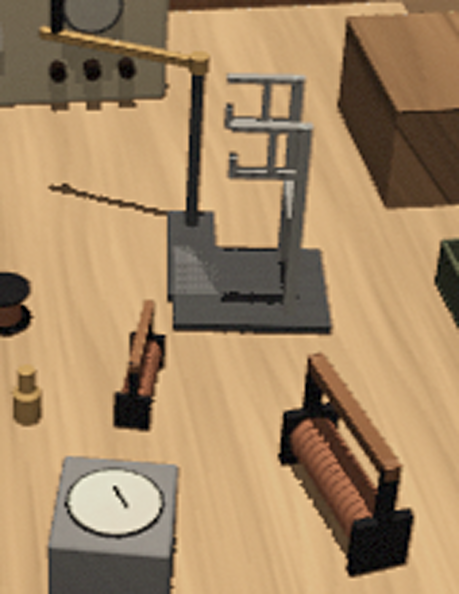

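The top crop shows the hook roofs running (255,33)-(237,120) and (371,50)-(355,138), the hinge cap at (158,143), the knob top at (27,304) and the bar's top face from (605,130) to (772,98). The side crop shows the hinge cap at (200,62), the bar's top edge from (318,358) to (393,468), and the hook lips and roofs near (230,78) and (230,125). Next I turn these into points.

```bash
python3 - <<'E'
from h import *
T=lambda x,y:(x/2.75+150-.3,y/2.75+130-.3)
np.set_printoptions(precision=1,suppress=True)
f1,f2=onz("top",T(237,120),216),onz("top",T(355,138),216)
b1,b2=onz("top",T(255,33),216),onz("top",T(371,50),216)
print("hook",f1,f2,b1,b2,np.linalg.norm(f1-f2),np.linalg.norm(b1-b2),np.linalg.norm(b1-f1))
h=onz("top",T(158,143),202);k=onz("top",T(27,304),253);print("hinge",h,"knob",k,np.linalg.norm((h-k)[:2]))
y=f1-f2; print("yaw from f",np.degrees(np.arctan2(-y[0],y[1])),"from b",np.degrees(np.arctan2(-(b1-b2)[0],(b1-b2)[1])),"from roofs",[np.degrees(np.arctan2(*(b-f)[[1,0]])) for b,f in((b1,f1),(b2,f2))])
# base corner points z~? plate
# bar colour mask
for n,box,z in(("top",(355,155,440,200),110),("side",(395,270,460,360),110)):
    im=cv2.imread(f"pics/{n}0.png");x0,y0,x1,y1=box;c=im[y0:y1,x0:x1]
    hsv=cv2.cvtColor(c,cv2.COLOR_BGR2HSV)
    for p in ((400,174),(398,180),(380,178)) if n=="top" else ((430,298),(425,330)): print(n,p,cv2.cvtColor(im,cv2.COLOR_BGR2HSV)[p[1],p[0]])
for a in((605,122),(770,92),(772,105),(605,137)): print("bar corner",onz("top",T(*a),110))
print("bartop mid",onz("top",T(688,114),110))
E
```

```text
hook [599.2 163.2 216. ] [587.1  74.2 216. ] [666.7 152.5 216. ] [655.   64.4 216. ] 89.85230430565682 88.93521224823914 68.30601064106338
hinge [584.  225.8 202. ] knob [453.3 298.3 253. ] 149.44207381064328
yaw from f -7.7599857010982465 from b -7.571477423213681 from roofs [np.float64(-8.97892846988621), np.float64(-8.207342328719157)]
top (400, 174) [ 11 191  48]
top (398, 180) [  9 185 139]
top (380, 178) [ 11 184  47]
side (430, 298) [ 13 140 158]
side (425, 330) [ 10 142 135]
bar corner [ 631.6 -121.7  110. ]
bar corner [ 659.8 -258.9  110. ]
bar corner [ 648.7 -260.5  110. ]
bar corner [ 618.8 -121.8  110. ]
bartop mid [ 639.7 -190.7  110. ]
```

```bash
cat > plan.py <<'E'
# plan.py x y z yaw  x y z yaw : row (cm, deg) from commanded tool-down pose to target
import sys,numpy as np
from scipy.spatial.transform import Rotation as R
a=list(map(float,sys.argv[1:9]));r=lambda w:R.from_euler('xyz',[180,0,w],degrees=True)
A,B=r(a[3]),r(a[7]);v=np.array(a[4:7])-a[:3];print("row",np.round(A.inv().apply(v)/10,2),np.round((A.inv()*B).as_rotvec(degrees=True),1))
E
python3 - <<'E'
from h import *
np.set_printoptions(precision=1,suppress=True)
S=lambda p:(p-[300,145]+.3)*2.7
def fr(o,w,q):
    c,s=np.cos(np.radians(w)),np.sin(np.radians(w));return np.array([o[0]+c*q[0]-s*q[1],o[1]+s*q[0]+c*q[1],q[2]])
for q in((-7,72,110),(7,-72,110),(-7,-72,110),(7,72,110)):print("bar",S(proj("side",fr((639.7,-190.7),11.9,q))))
for n,q in(("hinge",(-45,105,202)),("roof+",(-21,45,216)),("roof-",(-21,-45,216)),("lip-",(-17,-45,184)),("lip+",(-17,45,184))):print(n,S(proj("side",fr((614,115.7),-8,q))))
E
python3 plan.py 175.9 547.5 231.3 162.2 640 -191 330 101.9
python3 plan.py 640 -191 330 101.9 640 -191 84 101.9
```

```text
bar [303.1 355.3]
bar [400.4 465.9]
bar [383.4 469.8]
bar [318.8 352.1]
hinge [198.   59.6]
roof+ [226.   76.7]
roof- [229.8 125.1]
lip- [232.4 156.4]
lip+ [228.5 107. ]
row [-66.76 -56.13  -9.87] [ 0.  -0.  60.3]
row [ 0.  -0.  24.6] [0. 0. 0.]
```

The side view agrees with these estimates to about 1 mm. I move above the bar.

```bash
python3 -m creep '[[0,0,-5,0,0,0,0],[0,0,-9.87,0,0,0,0],[-66.76,-56.13,-9.87,0,0,60.3,0],[-66.76,-56.13,-9.87,0,0,60.3,0],[-66.76,-56.13,-9.87,0,0,60.3,0],[-66.76,-56.13,-9.87,0,0,60.3,0],[-66.76,-56.13,-9.87,0,0,60.3,0],[-66.76,-56.13,-9.87,0,0,60.3,0],[-66.76,-56.13,-9.87,0,0,60.3,0],[-66.76,-56.13,-9.87,0,0,60.3,0],[-66.76,-56.13,-9.87,0,0,60.3,0],[-66.76,-56.13,-9.87,0,0,60.3,0]]'
```

```text
time: 1.6
tool_pos: [509.0, 16.3, 329.7]
tool_rot: [-180.0, -0.0, 101.9]
ft_force: [0.6, 0.6, 0.8]
finger_gap: 1.001
gripper_force: 0.0
```

```bash
python3 -m creep '[[0,0,0,0,0,0,0],[0,0,0,0,0,0,0]]'
```

```text
time: 1.85
tool_pos: [507.9, 18.2, 329.4]
tool_rot: [-179.9, -0.1, 101.8]
ft_force: [-0.4, 0.9, -0.8]
finger_gap: 0.998
gripper_force: 0.0
```

```bash
python3 plan.py 507.9 18.2 330 101.9 640 -191 330 101.9
```

```text
row [-23.19   8.61   0.  ] [0. 0. 0.]
```

```bash
python3 -m creep '[[-23.2,8.6,0,0,0,0,0],[-23.2,8.6,0,0,0,0,0],[-23.2,8.6,0,0,0,0,0],[-23.2,8.6,0,0,0,0,0],[-23.2,8.6,0,0,0,0,0],[-23.2,8.6,0,0,0,0,0],[-23.2,8.6,4,0,0,0,0],[-23.2,8.6,9,0,0,0,0],[-23.2,8.6,12,0,0,0,0],[-23.2,8.6,13,0,0,0,0],[-23.2,8.6,13,0,0,0,0],[-23.2,8.6,13,0,0,0,0]]'
```

```text
time: 3.35
tool_pos: [641.2, -190.8, 202.5]
tool_rot: [179.8, 0.1, 101.9]
ft_force: [0.2, -1.4, -0.3]
finger_gap: 0.999
gripper_force: 0.0
```

```bash
python3 -m creep '[[0,0,3,0,0,0,0],[0,0,6,0,0,0,0],[0,0,8.5,0,0,0,0],[0,0,10.5,0,0,0,0],[0,0,11.6,0,0,0,0],[0,0,11.6,0,0,0,0],[0,0,11.6,0,0,0,0],[0,0,11.6,0,0,0,0]]'; python3 - <<'E'
from h import *
cv2.imwrite("pics/s1.png",cv2.resize(manip.get_image("side")[180:380,320:500],(0,0),fx=3,fy=3))
print(manip.state()["tool_pos"],manip.state()["ft_force"])
E
```

```text
time: 4.35
tool_pos: [641.0, -191.4, 85.2]
tool_rot: [179.9, 0.1, 101.9]
ft_force: [0.5, -1.0, -0.2]
finger_gap: 1.001
gripper_force: 0.0
[ 640.88917778 -191.27723301   85.00129713] [ 0.8066674   0.76787337 -0.66136812]
```

View pics/s1.png

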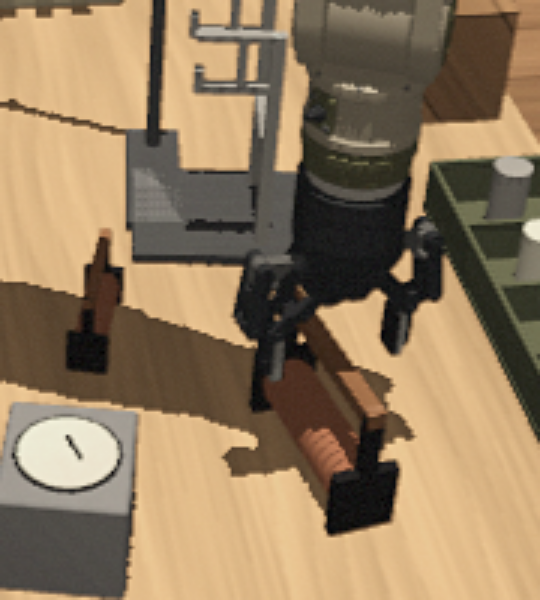

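The open fingers, at crop positions (275,360) and (397,340), straddle the bar near its middle. I close at 70 N, then lift.

```bash
python3 -m creep '[[0,0,0,0,0,0,0.6],[0,0,0,0,0,0,1],[0,0,0,0,0,0,1],[0,0,0,0,0,0,1],[0,0,0,0,0,0,1],[0,0,0,0,0,0,1],[0,0,0,0,0,0,1],[0,0,0,0,0,0,1]]' 70 && python3 -m creep '[[0,0,-1,0,0,0,1],[0,0,-2,0,0,0,1],[0,0,-2,0,0,0,1],[0,0,-5,0,0,0,1],[0,0,-9,0,0,0,1],[0,0,-13,0,0,0,1],[0,0,-15,0,0,0,1],[0,0,-15,0,0,0,1],[0,0,-15,0,0,0,1]]'
```

```text
time: 5.4
tool_pos: [640.5, -191.1, 84.1]
tool_rot: [180.0, 0.0, 101.9]
ft_force: [0.8, 0.2, 0.8]
finger_gap: 0.149
gripper_force: 68.6
time: 6.52
tool_pos: [639.8, -190.8, 232.5]
tool_rot: [-179.9, -0.1, 101.9]
ft_force: [-0.2, -0.0, -3.5]
finger_gap: 0.15
gripper_force: 68.6
```

```bash
python3 plan.py 640 -191 233 101.9 490 -40 233 82;python3 plan.py 640 -191 233 101.9 505 131 233 82;python3 plan.py 640 -191 233 101.9 505 131 179 82
```

```text
row [ 17.87 -11.56  -0.  ] [ 0.  -0.  19.9]
row [34.29 -6.57 -0.  ] [ 0.  -0.  19.9]
row [34.29 -6.57  5.4 ] [ 0.  -0.  19.9]
```

```bash
python3 -m creep '[[4,-2.6,0,0,0,4,1],[8,-5.2,0,0,0,9,1],[13,-8.4,0,0,0,14,1],[17.9,-11.5,0,0,0,19.9,1],[22,-10.5,0,0,0,19.9,1],[26,-9.5,0,0,0,19.9,1],[30,-8,0,0,0,19.9,1],[34.3,-6.6,0,0,0,19.9,1],[34.3,-6.6,2,0,0,19.9,1],[34.3,-6.6,5.4,0,0,19.9,1],[34.3,-6.6,5.4,0,0,19.9,1],[34.3,-6.6,5.4,0,0,19.9,1]]'; python3 -m creep '[[0,0,0,0,0,0,1],[0,0,0,0,0,0,1]]';python3 - <<'E'
from h import *
a=manip.get_image("side")[130:290,310:450];b=manip.get_image("top")[130:260,170:330]
a=cv2.resize(a,(480,549),interpolation=2);b=cv2.resize(b,(0,0),fx=2,fy=2,interpolation=2)
c=np.zeros((549,800,3),np.uint8);c[:,:480]=a;c[:260,480:]=b;cv2.imwrite("pics/e1.png",c);print(manip.state()["tool_pos"])
E
```

```text
time: 8.02
tool_pos: [504.8, 130.9, 180.1]
tool_rot: [-180.0, 0.0, 82.0]
ft_force: [1.3, 0.2, -2.9]
finger_gap: 0.147
gripper_force: 69.0
time: 8.28
tool_pos: [505.8, 130.9, 181.1]
tool_rot: [179.9, -0.0, 82.0]
ft_force: [-0.1, -0.5, -2.8]
finger_gap: 0.146
gripper_force: 69.0
[505.4617917  130.88731706 180.72337734]
```

View pics/e1.png

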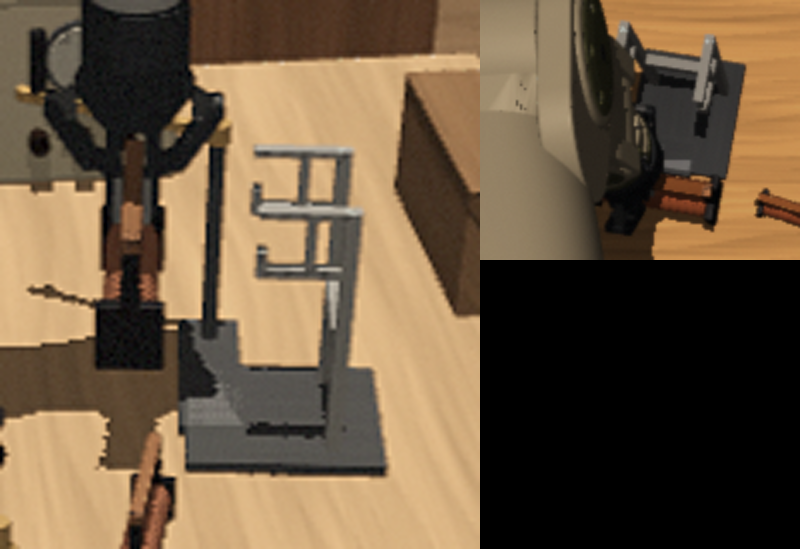

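The coil is held level in front of the hooks. Its near bar end is at crop (132,204) in the side part and about (713,185) in the top part. I check both against the prediction.

```bash
python3 - <<'E'
from h import *
np.set_printoptions(precision=1,suppress=True)
w=np.radians(-8);R=np.array([[np.cos(w),-np.sin(w)],[np.sin(w),np.cos(w)]])
for dx in(-7,7):
  for z in (192,206):
    X=[*(np.array([505.4,130.9])+R@[dx,-72]),z]
    print(dx,z,(proj("side",X)-[310,130]+.35)*3.43,(proj("top",X)-[170,130]+.25)*2+[480,0])
i=cv2.imread("pics/e1.png");cv2.imwrite("pics/e2.png",np.hstack([cv2.resize(i[120:300,80:200],(400,600),interpolation=2),cv2.resize(i[150:240,640:730],(400,600),interpolation=2)]))
E
```

```text
-7 192 [118.3 257.6] [710.5 199. ]
-7 206 [118.6 240.1] [709.2 197.1]
7 192 [138.6 258.1] [712.8 185.8]
7 206 [139.  240.5] [711.5 183.7]
```

View pics/e2.png

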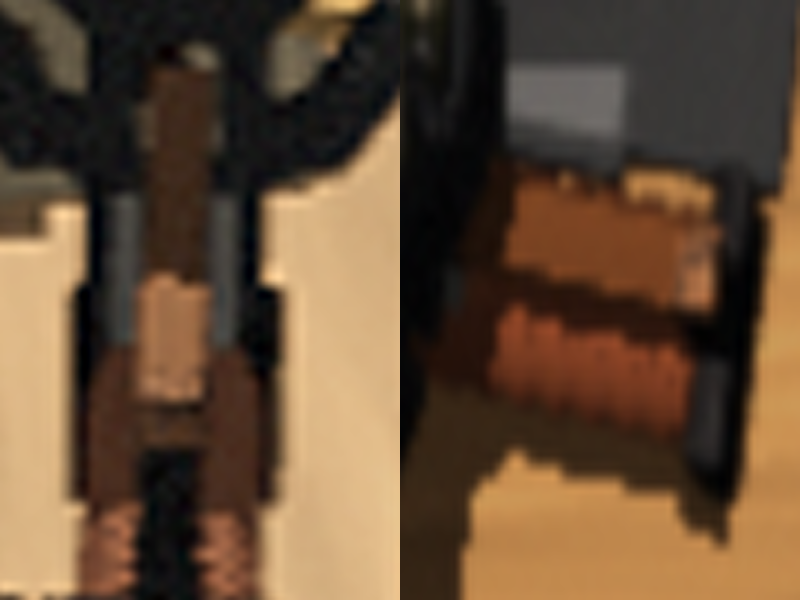

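The bar end matches the prediction to about 2 mm in both views. I go in along tool +y, 2 mm lower.

```bash
python3 -m creep '[[0,2,0.2,0,0,0,1],[0,4,0.2,0,0,0,1],[0,6,0.2,0,0,0,1],[0,7,0.2,0,0,0,1],[0,8,0.2,0,0,0,1],[0,9,0.2,0,0,0,1],[0,9.5,0.2,0,0,0,1],[0,10,0.2,0,0,0,1],[0,10.5,0.2,0,0,0,1],[0,11,0.2,0,0,0,1],[0,11,0.2,0,0,0,1],[0,11,0.2,0,0,0,1]]';python3 - <<'E'
from h import *
a=manip.get_image("side")[150:270,350:450];b=manip.get_image("top")[130:230,210:310]
a=cv2.resize(a,(480,576),interpolation=2);b=cv2.resize(b,(320,320),interpolation=2)
c=np.zeros((576,800,3),np.uint8);c[:,:480]=a;c[:320,480:]=b;cv2.imwrite("pics/e3.png",c)
E
```

```text
time: 9.88
tool_pos: [613.8, 115.7, 177.9]
tool_rot: [-180.0, -0.0, 82.0]
ft_force: [0.6, -0.3, -3.0]
finger_gap: 0.152
gripper_force: 69.0
```

View pics/e3.png

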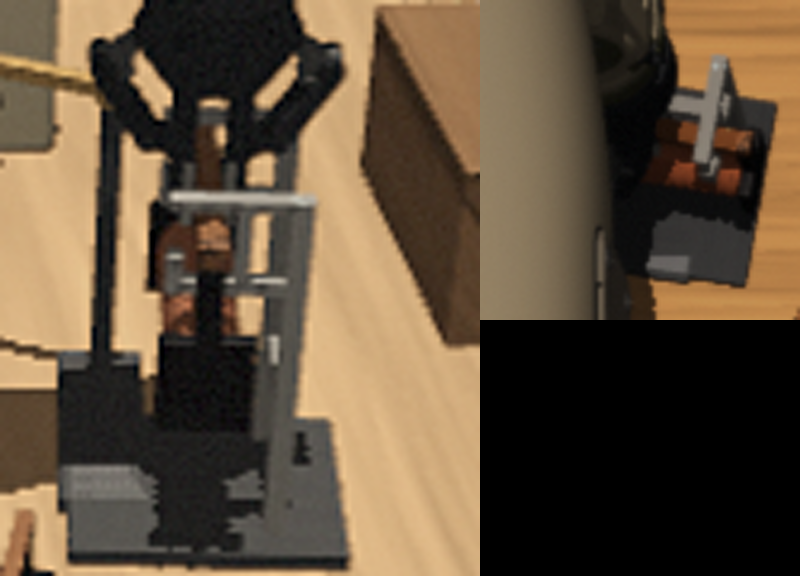

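The bar end at crop (214,250) lies between the lip (165–185) and the back (about 238), under the roof at about y=200. I lower in small steps.

```bash
python3 -m creep '[[0,0,0.4,0,0,0,1],[0,0,0.8,0,0,0,1],[0,0,1.2,0,0,0,1],[0,0,1.5,0,0,0,1],[0,0,1.6,0,0,0,1],[0,0,1.7,0,0,0,1],[0,0,1.7,0,0,0,1],[0,0,1.7,0,0,0,1]]'; python3 -m creep '[[0,0,0.1,0,0,0,1],[0,0,0.2,0,0,0,1],[0,0,0.2,0,0,0,1]]'
```

```text
time: 10.98
tool_pos: [614.1, 115.7, 161.1]
tool_rot: [180.0, -0.0, 82.0]
ft_force: [0.0, -0.0, -3.1]
finger_gap: 0.149
gripper_force: 69.1
time: 11.35
tool_pos: [613.9, 115.7, 158.8]
tool_rot: [-180.0, -0.0, 82.0]
ft_force: [0.4, 0.2, -2.1]
finger_gap: 0.149
gripper_force: 69.1
```

```bash
python3 -m creep '[[0,0,0.05,0,0,0,1],[0,0,0.1,0,0,0,1],[0,0,0.1,0,0,0,1],[0,0,0.1,0,0,0,1]]'
```

```text
time: 11.85
tool_pos: [614.0, 115.7, 158.0]
tool_rot: [180.0, -0.0, 82.0]
ft_force: [-0.3, -0.4, -3.2]
finger_gap: 0.156
gripper_force: 69.2
```

```bash
python3 -m creep '[[0,0,0.05,0,0,0,1],[0,0,0.1,0,0,0,1],[0,0,0.1,0,0,0,1],[0,0,0.1,0,0,0,1]]';python3 -m creep '[[0,0,0.05,0,0,0,1],[0,0,0.1,0,0,0,1],[0,0,0.1,0,0,0,1],[0,0,0.1,0,0,0,1]]'
```

```text
time: 12.35
tool_pos: [614.0, 115.7, 158.0]
tool_rot: [179.9, -0.0, 82.0]
ft_force: [-4.1, -0.4, 5.7]
finger_gap: 0.149
gripper_force: 70.2
time: 12.85
tool_pos: [614.0, 115.7, 157.9]
tool_rot: [179.9, -0.0, 82.0]
ft_force: [-4.8, -0.5, 10.2]
finger_gap: 0.15
gripper_force: 70.8
```

The floor contact shows as +10 N. I back off 1 mm, open halfway, and lift straight up.

```bash
python3 -m creep '[[0,0,-0.1,0,0,0,1],[0,0,-0.1,0,0,0,0.8],[0,0,-0.1,0,0,0,0.7],[0,0,-0.1,0,0,0,0.5],[0,0,-0.1,0,0,0,0.5],[0,0,-0.1,0,0,0,0.5],[0,0,-0.1,0,0,0,0.5],[0,0,-0.1,0,0,0,0.5]]'; python3 -m creep '[[0,0,-1,0,0,0,0.5],[0,0,-2,0,0,0,0.5],[0,0,-4,0,0,0,0.5],[0,0,-8,0,0,0,0.5],[0,0,-13,0,0,0,0.5],[0,0,-16,0,0,0,0.5],[0,0,-16,0,0,0,0.5],[0,0,-16,0,0,0,0.5]]'
```

```text
time: 13.85
tool_pos: [614.0, 115.7, 157.0]
tool_rot: [180.0, -0.0, 82.0]
ft_force: [-0.1, -0.3, 0.3]
finger_gap: 0.497
gripper_force: 0.0
time: 14.85
tool_pos: [613.9, 115.6, 316.8]
tool_rot: [180.0, -0.0, 82.0]
ft_force: [0.1, -0.4, -1.1]
finger_gap: 0.496
gripper_force: 0.0
```

```bash
python3 plan.py 614 115.7 317 82 453.3 298.3 317 82; python3 - <<'E'
import numpy as np
# arc in tool cm rel. start (tool x = -? ) : hanger frame -> tool y=+hx ; tool x = world(cos82,sin82)=hy
h=np.array([-45,105.]);q0=111
p=lambda q:h+150*np.array([-np.sin(np.radians(q)),-np.cos(np.radians(q))])
for q in range(105,-10,-6): d=(p(q)-p(q0))/10;print(q,"row x,y",d[::-1].round(1))
E
```

```text
row [ 15.85 -18.45  -0.  ] [0. 0. 0.]
105 row x,y [-1.5 -0.5]
99 row x,y [-3.  -0.8]
93 row x,y [-4.6 -1. ]
87 row x,y [-6.2 -1. ]
81 row x,y [-7.7 -0.8]
75 row x,y [-9.3 -0.5]
69 row x,y [-10.8   0. ]
63 row x,y [-12.2   0.6]
57 row x,y [-13.5   1.4]
51 row x,y [-14.8   2.3]
45 row x,y [-16.    3.4]
39 row x,y [-17.    4.6]
33 row x,y [-18.    5.8]
27 row x,y [-18.7   7.2]
21 row x,y [-19.4   8.6]
15 row x,y [-19.9  10.1]
9 row x,y [-20.2  11.7]
3 row x,y [-20.4  13.2]
-3 row x,y [-20.4  14.8]
-9 row x,y [-20.2  16.4]
```

```bash
python3 -m creep '[[4,-4.6,0,0,0,0,0.2],[8,-9.2,0,0,0,0,0],[12,-14,0,0,0,0,0],[15.9,-18.4,0,0,0,0,0],[15.9,-18.4,0,0,0,0,0],[15.9,-18.4,0,0,0,0,0],[15.9,-18.4,0,0,0,0,0]]';python3 - <<'E'
from h import *
a=manip.get_image("side")[110:270,290:440];b=manip.get_image("top")[130:280,140:320]
a=cv2.resize(a,(480,512),interpolation=2);b=cv2.resize(b,(320,267),interpolation=2)
c=np.zeros((512,800,3),np.uint8);c[:,:480]=a;c[:267,480:]=b;cv2.imwrite("pics/k1.png",c)
for z in (253,240,202):print((proj("side",[453.3,298.3,z])-[290,110])*3.2)
print(manip.state()["tool_pos"])
E
```

```text
time: 15.72
tool_pos: [454.7, 297.7, 316.3]
tool_rot: [-180.0, 0.0, 81.9]
ft_force: [-0.0, 0.2, -0.3]
finger_gap: 1.0
gripper_force: 0.0
[97.21571209 93.27322419]
[ 97.34471763 107.72689921]
[ 97.71484407 149.19556219]
[454.78914507 297.65012085 316.52067522]
```

View pics/k1.png

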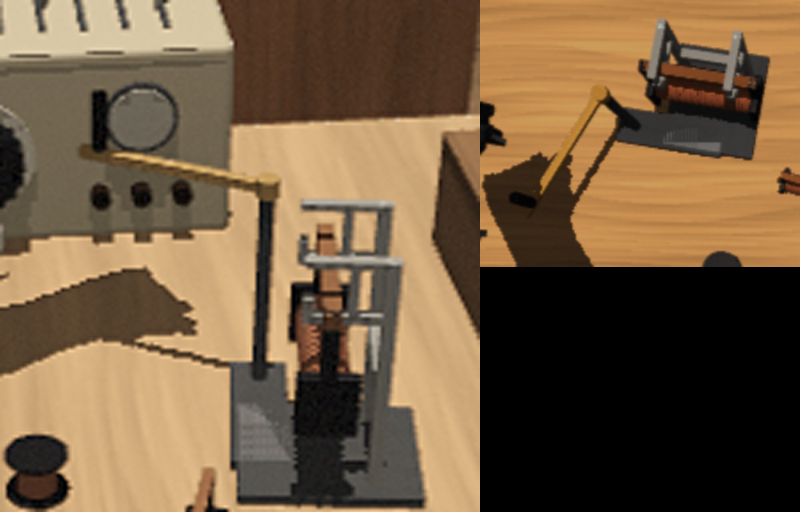

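The coil hangs behind both lips. The knob is at crop (99,92–150) in the side part, against a prediction of (97,93–149), so the hand is above it. I descend and grip.

```bash
python3 -m creep '[[0,0,3,0,0,0,0],[0,0,6,0,0,0,0],[0,0,8,0,0,0,0],[0,0,9.2,0,0,0,0],[0,0,9.2,0,0,0,0],[0,0,9.2,0,0,0,0.7],[0,0,9.2,0,0,0,1],[0,0,9.2,0,0,0,1],[0,0,9.2,0,0,0,1],[0,0,9.2,0,0,0,1],[0,0,9.2,0,0,0,1]]' 30
```

```text
time: 17.2
tool_pos: [452.8, 299.4, 225.4]
tool_rot: [-179.9, -0.1, 82.0]
ft_force: [-4.8, 2.0, 4.2]
finger_gap: 0.148
gripper_force: 29.9
```

```bash
python3 -m creep '[[-1.5,-0.5,0,0,0,0,1],[-3,-0.8,0,0,0,0,1],[-4.6,-1,0,0,0,0,1],[-6.2,-1,0,0,0,0,1],[-7.7,-0.8,0,0,0,0,1],[-9.3,-0.5,0,0,0,0,1],[-10.8,0,0,0,0,0,1],[-12.2,0.6,0,0,0,0,1],[-13.5,1.4,0,0,0,0,1],[-14.8,2.3,0,0,0,0,1],[-16,3.4,0,0,0,0,1],[-16,3.4,0,0,0,0,1]]'
```

```text
time: 18.7
tool_pos: [460.5, 131.5, 225.2]
tool_rot: [-179.6, 0.5, 81.9]
ft_force: [-17.9, -12.2, 14.4]
finger_gap: 0.153
gripper_force: 31.1
```

There is a sideways load on the grip, so I release briefly and take hold again.

```bash
python3 -m creep '[[0,0,0,0,0,0,0.7],[0,0,0,0,0,0,0.7],[0,0,0,0,0,0,0.7],[0,0,0,0,0,0,0.7]]'; python3 -m creep '[[0,0,0,0,0,0,1],[0,0,0,0,0,0,1],[0,0,0,0,0,0,1],[0,0,0,0,0,0,1]]' 20
```

```text
time: 19.2
tool_pos: [465.4, 135.7, 224.9]
tool_rot: [180.0, -0.0, 82.0]
ft_force: [0.4, 0.4, -0.1]
finger_gap: 0.302
gripper_force: 0.0
time: 19.7
tool_pos: [464.7, 135.3, 224.8]
tool_rot: [-179.9, 0.0, 82.0]
ft_force: [-4.1, -2.8, 0.9]
finger_gap: 0.154
gripper_force: 21.8
```

```bash
python3 -m creep '[[-1,1.2,0,0,0,0,1],[-2,2.4,0,0,0,0,1],[-2.7,3.8,0,0,0,0,1],[-3.4,5.2,0,0,0,0,1],[-3.9,6.7,0,0,0,0,1],[-4.2,8.3,0,0,0,0,1],[-4.4,9.3,0,0,0,0,1],[-4.4,9.8,0,0,0,0,1],[-4.4,9.8,0,0,0,0,1]]'; python3 -m creep '[[0,0.4,0,0,0,0,1],[0,0.8,0,0,0,0,1],[0,0.8,0,0,0,0,1]]'
```

```text
time: 20.82
tool_pos: [556.8, 78.6, 224.9]
tool_rot: [180.0, -0.0, 82.0]
ft_force: [0.4, 0.0, -2.9]
finger_gap: 0.151
gripper_force: 21.4
time: 21.2
tool_pos: [562.6, 77.4, 224.8]
tool_rot: [-179.8, 0.0, 82.0]
ft_force: [-4.7, -1.2, -0.9]
finger_gap: 0.157
gripper_force: 21.7
```

```bash
python3 -m creep '[[0,0.15,0,0,0,0,1],[0,0.3,0,0,0,0,1],[0,0.3,0,0,0,0,1],[0,0.3,0,0,0,0,1]]'
```

```text
time: 21.7
tool_pos: [562.7, 77.3, 224.7]
tool_rot: [-179.5, 0.0, 82.0]
ft_force: [-12.8, -0.5, 3.9]
finger_gap: 0.158
gripper_force: 22.5
```

The arm is on its stop: the force rises with no motion. I ease off, open, and lift away.

```bash
python3 -m creep '[[0,-0.2,0,0,0,0,1],[0,-0.2,0,0,0,0,0.6],[0,-0.2,0,0,0,0,0.5],[0,-0.2,0,0,0,0,0.5],[0,-0.2,0,0,0,0,0.5],[0,-0.2,-2,0,0,0,0.5],[0,-0.2,-5,0,0,0,0.5],[0,-0.2,-9,0,0,0,0.5],[0,-5,-12,0,0,0,0.5],[0,-11,-12,0,0,0,0.5],[0,-17,-12,0,0,0,0.5],[0,-17,-12,0,0,0,0.5]]';python3 - <<'E'
from h import *
a=manip.get_image("side")[110:270,290:440];b=manip.get_image("top")[130:280,180:320]
a=cv2.resize(a,(480,512),interpolation=2);b=cv2.resize(b,(320,343),interpolation=2)
c=np.zeros((512,800,3),np.uint8);c[:,:480]=a;c[:343,480:]=b;cv2.imwrite("pics/f1.png",c)
E
```

```text
time: 23.2
tool_pos: [394.9, 101.0, 345.9]
tool_rot: [180.0, -0.0, 82.1]
ft_force: [1.2, -0.3, 0.4]
finger_gap: 0.498
gripper_force: 0.0
```

View pics/f1.png

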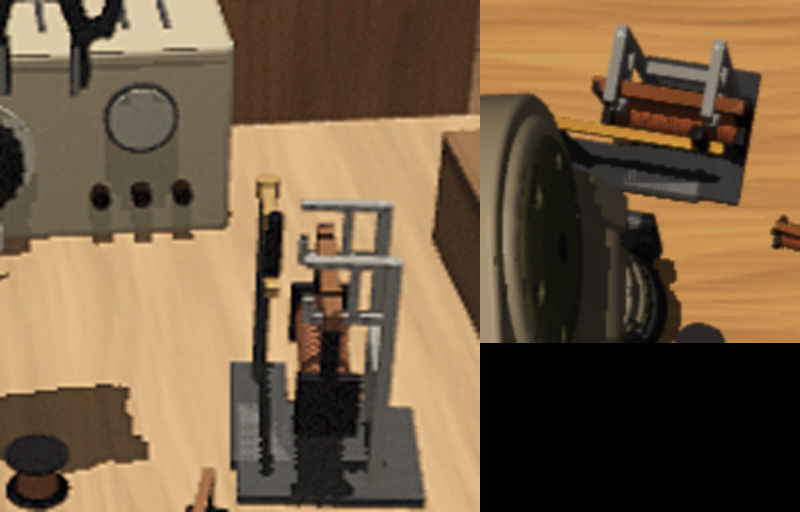

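The keeper lies across the hooks' front, with the knob top at side crop (274,214) and the arm tip at (271,291). The coil hangs in both throats. I check the angle, then hand in if it is good.

```bash
python3 - <<'E'
from h import *
w=np.radians(-8);R=np.array([[np.cos(w),-np.sin(w)],[np.sin(w),np.cos(w)]])
for q in(0,.05):
  for r,z in((150,253),(168,202),(0,202)):
    X=[*(np.array([614,115.7])+R@(np.array([-45,105])-r*np.array([np.sin(q),np.cos(q)]))),z]
    print(q,r,((proj("side",X)-[290,110])*3.2).round())
E
```

```text
0 150 [273. 215.]
0 168 [271. 287.]
0 0 [266. 182.]
0.05 150 [263. 214.]
0.05 168 [259. 287.]
0.05 0 [266. 182.]
```

```bash
python3 -c "
from rig import manip
print(manip.hand_in())"
```

```text
the job is handed in; nothing more can be done
None
```

The large coil hangs settled in both hooks and the keeper arm is fully shut on its stop. The job is handed in at about 23 s of the 64 s allowed, and I saw no sign that anything else on the shelf had moved.

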